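# Angle the tube rack past the guard post into its bay

## Robot

A 6-joint arm with a two-finger parallel gripper is mounted at the origin on the work surface; the furniture and walls round the work are solid. World frame = base frame: x ahead of the robot, y to its left, z up, the work surface at z = 0. Lengths are in mm, angles in rad, forces in N, time in s.
With the tool pointing down it reaches from about 350 to 775 mm from the base axis. Payload 7.3 kg.
Tool frame: the origin (TCP) lies at the very end of the fingers, on their centre line; the grasp point (between the pads) lies bot.grip_point_offset behind it (bot.grip_point_offset is the distance from the TCP to the grasp point, in mm); z points along the fingers, y is the line along which they close (so a half turn about z gives the same grasp; the last joint's range is limited). The gripper opens to 92 mm and grips with 3 to 60 N. Pads are 19 mm wide; open, the fingers measure 130 mm over their backs; the gripper's body (75 mm by 190 mm) begins 47 mm behind the grasp point.
Start: joints at [1.192, 0.342, 1.524, -0, 1.275, -0.146], TCP at [121.103, 510.863, 204.541] pointing down, gripper open.
Joint ranges: [-2.53, 2.53], [-0.77, 2.02], [0.04, 2.7], [-1, 4.14], [0.28, 2.66], [-3.11, 3.11]. Speed limits (rad/s): [2.57, 2.57, 3.14, 3.14, 3.14, 3.14].

## Interface

Orientations are given as [roll, pitch, yaw] about the fixed x, y, z axes, in that order (R = Rz(yaw) Ry(pitch) Rx(roll)).
In Python, from plant import bot gives the robot as it stands. The module is installed in compiled form; this text tells all that it offers.
- The arm moves only by the tool carry_out, never from a script. Its argument "plan" is a list of rows, each an object of numbers: "tx", "ty", "tz": the shift along the world's x, y, z in mm; "rx", "ry", "rz": the turn, a rotation vector about the world's x, y, z in rad. A call has 1 to 12 rows; each row shifts and turns the commanded pose from where the row before left it; what a row does not reach is not made up. A row lasts 1/10 s, in which the tool goes at most 50 mm and 8.59 degrees, less where a joint would pass 70% of its speed; a pose out of reach is approached as far as the arm can. A call with a gripper value outside its range is refused whole. "gripper" is the closure, from 0 (fully open) to 1 (shut), set as the call begins (left out, the last holds). The fingers move at their own pace and stop on an object; the grip force is fixed at half the most. Time passes only in rows, so rows that do not move let the fingers close. It gives the time, the measured TCP pose, the force, the opening and the grip force at its end, in the units of the state.
- bot.get_obs(): the state, without advancing time (a new reading comes with each control period).
- bot.capture(name): name is "scene" or "top" or "wrist"; returns the picture (480x640x3 uint8, red, green, blue); there is no depth.
- bot.camera_model(name): a dict with "camera_matrix" (3x3 intrinsics, pixels), "R" (3x3) and "t" (3): a world point X has camera coordinates R X + t. Camera axes: x right, y down, z forward; pixel columns grow to the right and rows downward; lengths in mm; the calibration is good to about 2 mm. A picture is of the moment at which its call begins: read the wrist's pose just before it. camera_model takes no time and is no camera call; for the wrist camera it gives the pose at the moment of the call.
- bot.close_job(): hands the job in; it is judged then, once.
The state is a dict: "time": time; "joint_positions": joint angles; "dq": joint speeds; "tau": joint torques, N m; "tool_pos": TCP position; "tcp_rot": TCP orientation; "contact_force": force on the tool from outside, world axes, zero at the start; "moment": the same for the moment, N m; "grip_width": finger opening in mm; "finger_force": force on a finger pad.
Only numpy, scipy, OpenCV 4.12 (cv2) and the standard library are available. Lean on these libraries where they do the work, as an engineer would, in place of code of your own. Each camera call takes 0.05 s, during which the arm holds its last target. There are 200 camera calls.

## Task

Push the pink tube rack along the bench into its parking bay, the low metal fence with the blue floor mark. The guard post blocks a straight way in, so work the rack in at an angle, right-hand end in behind the post first, and then swing the other end in, until the rack sits fully home with its long side flush against the back rail. Only push it with the fingers: do not lift or tip the rack, and leave the other things on the bench where they are.

Things in the scene. Friction and masses are not known exactly. Their poses are not given: they have to be found in the camera images.
- tube_rack: Bright pink tube rack, loose, 291 long x 88 wide x 58 mm high (its solid walls 288 x 84 mm), about 0.25 kg, with four clear tubes fixed in it within 75 mm of its centre, tops 80 mm above the bench. Origin: centre of its underside. Its x axis runs along its length; at the start +x points roughly to the robot's left.
- rack_left_end (a point): Middle of the rack's +x end face (the left-hand end), at the bottom, 144 mm from the rack's origin.
- rack_right_end (a point): Middle of the rack's -x end face (the right-hand end), at the bottom, 144 mm from the rack's origin.
- rack_bay: Parking bay: fixed aluminium fence, open towards the robot, 40 mm high, walls 10 mm thick, blue floor mark (no step). Origin: on the bench, middle of the bay; x points into the bay (away from the robot), y left. Inner faces: back rail at x = +48 mm, end cheeks at y = +163 and -163 mm; the cheeks reach forward to x = -20 mm.
- bay_home (a point): Point on the bench where the rack's origin lies when the rack is home against the back rail and midway between the cheeks (6 mm behind the bay's origin, same axes).
- guard_post: Fixed round steel post with yellow cap, 70 mm high, 24 mm in diameter at its foot, 20 mm above. Origin: centre of its foot. It stands before the right-hand part of the bay, 130 mm in front of the back rail's inner face (x = -82 mm in the bay's frame), 48 to 83 mm left of the right-hand cheek's inner face. The rack passes behind it, with some 34 mm to spare when home.
- vortex_mixer: Bystander: white dome-shaped vortex mixer with blue cup, 100 mm wide, 67 mm high, loose. Origin: centre of its underside.
- timer: Bystander: white bench timer with three keys, 68 x 64 x 19 mm, loose. Origin: centre of its underside.
- buffer_bottle: Bystander: white bottle with blue cap, diameter 48 mm, 104 mm high, loose, behind the bay. Origin: centre of its underside.
- ethanol_bottle: Bystander: white bottle with red cap, diameter 52 mm, 124 mm high, loose, behind the bay. Origin: centre of its underside.

How it is judged (in metres and radians):
At the end, for the whole second after the job is handed in: The rack stands flat and still on the bench in the bay between the two end cheeks, its back long side within about 6 mm of the back rail at both ends (x of each of rack_left_end, rack_right_end in the frame of rack_bay above 0 m and y of tube_rack in the frame of rack_bay between -0.022 and 0.022 m and height (world z) of tube_rack below 0.004 m and angle between tube_rack's own z axis and vertical below 0.03 rad and linear speed of tube_rack below 0.01 m/s); the robot touches nothing.
It fails at once if the rack is lifted (height (world z) of tube_rack above 0.008 m).
It fails at once if the rack is tipped (angle between tube_rack's own z axis and vertical above 0.12 rad).
It fails at once if another thing on the bench is moved (distance of any of vortex_mixer, timer, buffer_bottle, ethanol_bottle from where it was at the start of the episode above 0.015 m).
It also fails if it takes over 72 s, if anything falls off the work surface, if the arm or the gripper's body presses on something with over 40 N, if the wrist force passes 120 N, or if a joint passes its speed limit or range.

## Working session

There is one attempt and no reset: what is moved stays moved. The work goes in short steps, Python scripts to look and compute and a tool call to move; the robot and the scene stay as the last step left them, time stands still between calls to the robot, and variables do not carry over. Pictures are saved under pics/ and viewed, at most 10 in all, crops included, and the job is handed in when it is done.

Besides the shell and the picture viewer there is one more tool, called after ">>>" as name(argument=value, ...) on one line, values as JSON. carry_out: Moves the arm, as the interface text tells. Its arguments: {"type":"object","properties":{"plan":{"type":"array"},"gripper":{"type":"number"}},"required":["plan"]}

```bash
mkdir -p pics
python3 - <<'E'
from plant import bot
import cv2
for n in("top","scene"):
    cv2.imwrite(f"pics/{n}0.png",bot.capture(n)[:,:,::-1])
m=bot.camera_model("top");print(m);o=bot.get_obs();print(o["time"],o["tool_pos"],o["tcp_rot"],bot.grip_point_offset)
E
```

```text
{'camera_matrix': array([[441.14548744,   0.        , 324.91501794],
       [  0.        , 441.14548744, 238.50006764],
       [  0.        ,   0.        ,   1.        ]]), 'R': array([[ 0.0298379 , -0.99948511, -0.01179902],
       [-0.98441339, -0.02733703, -0.17373243],
       [ 0.17332042,  0.01679893, -0.98472221]]), 't': array([-132.57308609,  575.96340099,  775.94628672])}
0.1 [120.93675545 510.48106961 203.91940378] [-3.14023961e+00 -1.85562050e-04  2.90880405e+00] 18.8
```

View pics/top0.png

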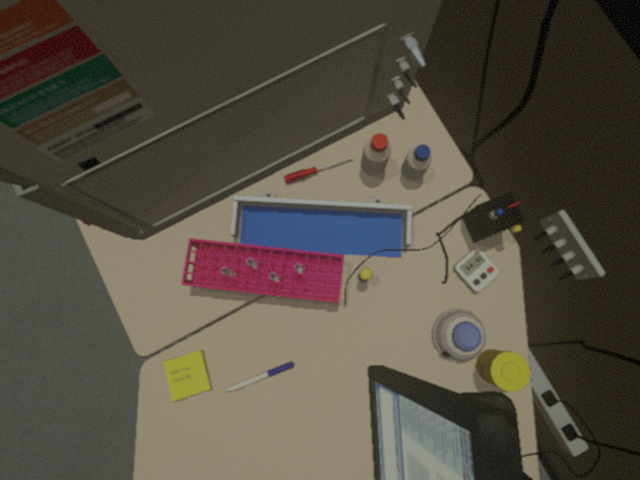

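View pics/scene0.png

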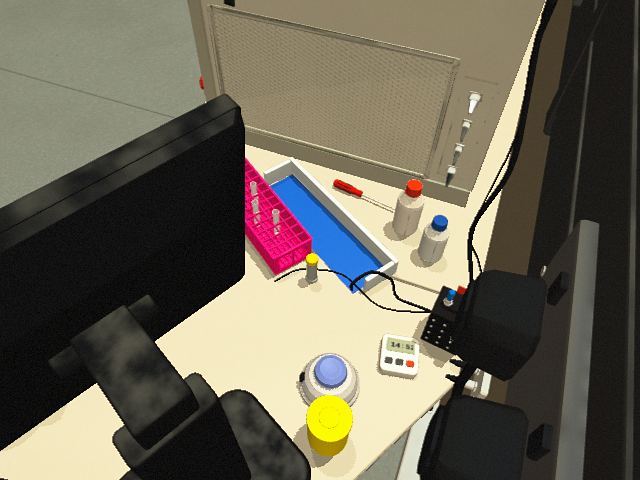

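```bash
cat > h.py <<'E'
import numpy as np, cv2
from scipy.optimize import minimize
from plant import bot
def unproj(m,u,v,z):
    K=m["camera_matrix"];R=m["R"];t=m["t"];c=-R.T@t
    d=R.T@np.linalg.solve(K,[u,v,1.]);return (c+d*(z-c[2])/d[2])[:2]
def proj(m,P):
    q=np.asarray(P,float)@m["R"].T+m["t"];q=q@m["camera_matrix"].T;return q[:,:2]/q[:,2:]
def pinkmask(im):
    h=cv2.cvtColor(im,cv2.COLOR_RGB2HSV);return cv2.inRange(h,(160,120,70),(178,255,255))
def fitrack(im,m,g):
    k=pinkmask(im);n,l,s,_=cv2.connectedComponentsWithStats(cv2.morphologyEx(k,cv2.MORPH_CLOSE,np.ones((7,7))))
    i=1+np.argmax(s[1:,4]);pts=cv2.findNonZero(((l==i)&(k>0)).astype(np.uint8))
    A=np.zeros((1920,2560),np.uint8);H=cv2.convexHull(pts)
    cv2.fillConvexPoly(A,np.int32(H*4+2),1)
    B=np.array([[sx*145.5,sy*44,z] for sx in(1,-1) for sy in(1,-1) for z in(0,58)])
    def f(p):
        c,s=np.cos(p[2]),np.sin(p[2]);W=B.copy();W[:,:2]=B[:,:2]@np.array([[c,s],[-s,c]])+p[:2]
        C=np.zeros_like(A);cv2.fillConvexPoly(C,np.int32(cv2.convexHull(np.float32(proj(m,W)*4+2))),1)
        return 1-(A&C).sum()/(A|C).sum()
    r=minimize(f,g,method="Nelder-Mead",options=dict(initial_simplex=np.array(g)+np.array([[0,0,0],[25,0,0],[0,25,0],[0,0,.15]]),xatol=.001,fatol=1e-5))
    return r.x,r.fun
E
python3 - <<'E'
from h import *
m=bot.camera_model("top");im=cv2.imread("pics/top0.png")[:,:,::-1].copy()
g=unproj(m,263,271,40);print(g,fitrack(im,m,[*g,1.5]))
cv2.imwrite("pics/crop.png",cv2.resize(im[185:315,225:425,::-1],None,fx=4,fy=4,interpolation=cv2.INTER_CUBIC))
E
```

```text
[516.25428533  -1.71157053] (array([518.37514927,  -4.58739428,   1.48759032]), np.float64(0.0370039873946878))
```

View pics/crop.png

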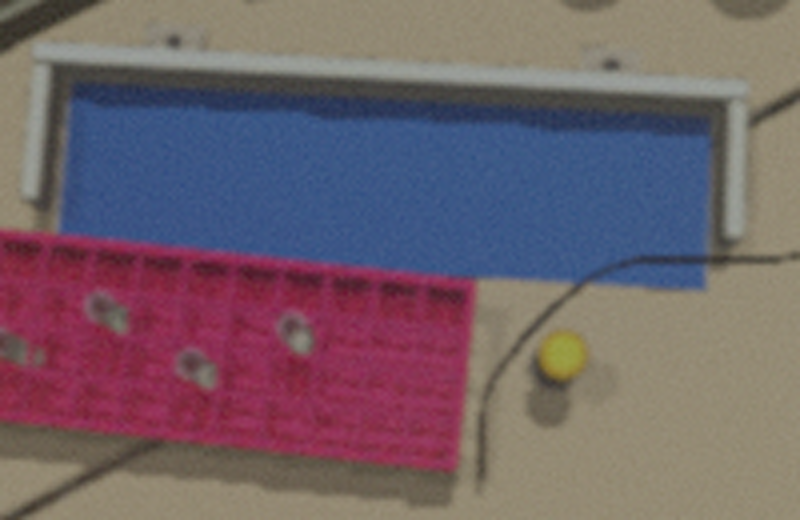

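Run:
```python
from h import *
m=bot.camera_model("top")
P=lambda u,v,z:unproj(m,225+u/4-.4,185+v/4-.4,z)
L,R=P(52,66,40),P(727,97,40);a=P(42,203,40);b=P(726,240,40);post=P(563,355,70)
print("back L,R",L,R,"front",a,b,"post",post,np.hypot(*(L-R)))
d=(L-R)/np.hypot(*(L-R));yaw=np.arctan2(-d[0],d[1]);X=np.array([np.cos(yaw),np.sin(yaw)]);Y=np.array([-X[1],X[0]])
c=(L+R)/2-48*X;print("bay",c,yaw)
T=np.array([X,Y]);print("post in bay",T@(post-c),"a,b",T@(a-c),T@(b-c))
# rack: yaw of its x axis 1.4876 => perpendicular
p=np.array([518.4,-4.6]);e=np.array([np.cos(1.4876),np.sin(1.4876)])
n=np.array([e[1],-e[0]])
for s in(1,-1):
  for w in (1,-1):print(s,w,T@(p+s*145.5*e+w*44*n-c))
print("rack rel bay", T@(p-c),1.4876-np.pi/2-yaw)
for n_,u,v,z in(("mixer",462,335,50),("timer",477,271,19),("bufcap",422,152,104),("ethcap",379,142,124)):print(n_,unproj(m,u,v,z),T@(unproj(m,u,v,z)-c))
```

```text
back L,R [649.71738923  54.62471949] [ 643.1029902  -269.70234101] front [582.5761173   55.07138002] [ 573.81646047 -269.08328867] post [ 514.39332306 -190.83127489] 324.39450126003504
bay [ 598.42016879 -106.56009147] -0.020391398195160542
post in bay [-82.2910886  -85.96696979] a,b [-19.13642084 161.27480877] [ -21.28474771 -162.9910783 ]
1 1 [-29.03713632 242.75881859]
1 -1 [-116.86363716  248.28201963]
-1 1 [-47.30135794 -47.66745124]
-1 -1 [-135.12785878  -42.1442502 ]
rack rel bay [-82.08249755 100.30728419] -0.06280492859973598
mixer [ 410.52916609 -367.12052506] [-182.53911731 -264.33735851]
timer [ 530.01492022 -407.55925065] [ -62.25365894 -302.33136424]
bufcap [ 733.21410889 -287.2040971 ] [ 138.44924537 -177.85800379]
ethcap [ 742.05778417 -207.50408424] [145.66600001 -97.99423794]
```

>>> carry_out(plan=[{"tx":28,"ty":-33,"rz":0.021},{"tx":28,"ty":-33,"rz":0.021},{"tx":28,"ty":-33,"rz":0.021},{"tx":28,"ty":-33,"rz":0.021},{"tx":28,"ty":-33,"rz":0.021},{"tx":28,"ty":-33,"rz":0.021},{"tx":28,"ty":-33,"rz":0.021},{"tx":28,"ty":-33,"rz":0.021},{"tx":28,"ty":-33,"rz":0.021},{"tx":28,"ty":-33,"rz":0.021},{"tx":28,"ty":-33},{}], gripper=1)

```text
invalid input at $.plan[0]: expected keys tx, ty, tz, rx, ry, rz
```

>>> carry_out(plan=[{"ty":-38},{"ty":-38},{"ty":-38},{"ty":-38},{"ty":-38},{"ty":-38},{"ty":-38},{"tz":-30},{"tz":-30},{"tz":-30},{}])

```text
invalid input at $.plan[0]: expected keys tx, ty, tz, rx, ry, rz
```

All six keys are required in every row.

>>> carry_out(plan=[{"tx":28,"ty":-33,"tz":0,"rx":0,"ry":0,"rz":0.021},{"tx":28,"ty":-33,"tz":0,"rx":0,"ry":0,"rz":0.021},{"tx":28,"ty":-33,"tz":0,"rx":0,"ry":0,"rz":0.021},{"tx":28,"ty":-33,"tz":0,"rx":0,"ry":0,"rz":0.021},{"tx":28,"ty":-33,"tz":0,"rx":0,"ry":0,"rz":0.021},{"tx":28,"ty":-33,"tz":0,"rx":0,"ry":0,"rz":0.021},{"tx":28,"ty":-33,"tz":0,"rx":0,"ry":0,"rz":0.021},{"tx":28,"ty":-33,"tz":0,"rx":0,"ry":0,"rz":0.021},{"tx":28,"ty":-33,"tz":0,"rx":0,"ry":0,"rz":0.021},{"tx":28,"ty":-33,"tz":0,"rx":0,"ry":0,"rz":0.021},{"tx":28,"ty":-33,"tz":0,"rx":0,"ry":0,"rz":0},{"tx":0,"ty":0,"tz":0,"rx":0,"ry":0,"rz":0}], gripper=1)

```text
time: 1.3
tool_pos: [431.8, 144.3, 204.2]
tcp_rot: [-3.14, 0.001, 3.114]
contact_force: [-0.5, -0.3, -0.3]
grip_width: 1.8
finger_force: 0.0
```

>>> carry_out(plan=[{"tx":0,"ty":-38,"tz":0,"rx":0,"ry":0,"rz":0},{"tx":0,"ty":-38,"tz":0,"rx":0,"ry":0,"rz":0},{"tx":0,"ty":-38,"tz":0,"rx":0,"ry":0,"rz":0},{"tx":0,"ty":-38,"tz":0,"rx":0,"ry":0,"rz":0},{"tx":0,"ty":-38,"tz":0,"rx":0,"ry":0,"rz":0},{"tx":0,"ty":-38,"tz":0,"rx":0,"ry":0,"rz":0},{"tx":0,"ty":-36,"tz":0,"rx":0,"ry":0,"rz":0},{"tx":0,"ty":0,"tz":-45,"rx":0,"ry":0,"rz":0},{"tx":0,"ty":0,"tz":-45,"rx":0,"ry":0,"rz":0},{"tx":0,"ty":0,"tz":-45,"rx":0,"ry":0,"rz":0},{"tx":0,"ty":0,"tz":-45,"rx":0,"ry":0,"rz":0},{"tx":0,"ty":0,"tz":0,"rx":0,"ry":0,"rz":0}])

```text
time: 2.5
tool_pos: [424.9, -113.7, 20.0]
tcp_rot: [3.136, -0.011, 3.119]
contact_force: [-0.4, 0.8, 0.9]
grip_width: 0.2
finger_force: 0.0
```

>>> carry_out(plan=[{"tx":9,"ty":0,"tz":0,"rx":0,"ry":0,"rz":0},{"tx":9,"ty":0,"tz":0,"rx":0,"ry":0,"rz":0},{"tx":6,"ty":0,"tz":0,"rx":0,"ry":0,"rz":0},{"tx":6,"ty":0,"tz":0,"rx":0,"ry":0,"rz":0},{"tx":6,"ty":0,"tz":0,"rx":0,"ry":0,"rz":0},{"tx":6,"ty":0,"tz":0,"rx":0,"ry":0,"rz":0},{"tx":6,"ty":0,"tz":0,"rx":0,"ry":0,"rz":0},{"tx":6,"ty":0,"tz":0,"rx":0,"ry":0,"rz":0},{"tx":6,"ty":0,"tz":0,"rx":0,"ry":0,"rz":0},{"tx":6,"ty":0,"tz":0,"rx":0,"ry":0,"rz":0},{"tx":0,"ty":0,"tz":0,"rx":0,"ry":0,"rz":0}])

```text
time: 3.6
tool_pos: [496.2, -116.2, 24.5]
tcp_rot: [-3.142, 0.001, 3.119]
contact_force: [0.1, 0.8, -0.3]
grip_width: 0.5
finger_force: 0.0
```

```bash
cat >> h.py <<'E'
C0=np.array([598.4,-106.6]);YAW=-.0204
TB=np.array([[np.cos(YAW),np.sin(YAW)],[-np.sin(YAW),np.cos(YAW)]])
def look(name,g):
    im=bot.capture("top");cv2.imwrite(f"pics/{name}.png",im[:,:,::-1]);m=bot.camera_model("top")
    p,e=fitrack(im,m,g);th=p[2]-np.pi/2-YAW;q=TB@(p[:2]-C0)
    print("world",p.round(3),"bay",q.round(1),"theta",round(th,3),"err",round(e,3),"tcp bay",(TB@(np.array(bot.get_obs()["tool_pos"])[:2]-C0)).round(1))
    return q,th
E
python3 -c "
from h import *
look('a1',[530,-5,1.6])"
```

```text
world [538.164   8.216   1.644] bay [-62.6 113.6] theta 0.094 err 0.571 tcp bay [-102.4  -11.6]
```

View pics/a1.png

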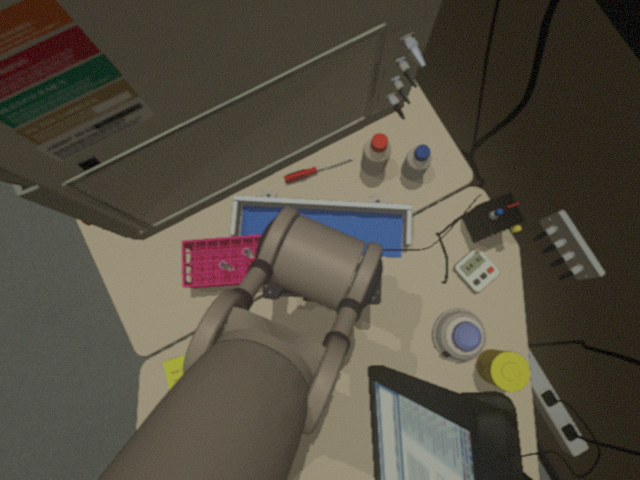

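>>> carry_out(plan=[{"tx":6,"ty":0,"tz":0,"rx":0,"ry":0,"rz":0},{"tx":6,"ty":0,"tz":0,"rx":0,"ry":0,"rz":0},{"tx":6,"ty":0,"tz":0,"rx":0,"ry":0,"rz":0},{"tx":5,"ty":0,"tz":0,"rx":0,"ry":0,"rz":0},{"tx":0,"ty":0,"tz":0,"rx":0,"ry":0,"rz":0},{"tx":-30,"ty":0,"tz":0,"rx":0,"ry":0,"rz":0},{"tx":-40,"ty":0,"tz":0,"rx":0,"ry":0,"rz":0},{"tx":-10,"ty":0,"tz":45,"rx":0,"ry":0,"rz":0},{"tx":-10,"ty":30,"tz":38,"rx":0,"ry":0,"rz":0},{"tx":0,"ty":40,"tz":25,"rx":0,"ry":0,"rz":0},{"tx":0,"ty":45,"tz":0,"rx":0,"ry":0,"rz":0},{"tx":0,"ty":45,"tz":0,"rx":0,"ry":0,"rz":0}])

```text
time: 4.85
tool_pos: [428.7, 45.2, 133.9]
tcp_rot: [3.141, 0.004, 3.117]
contact_force: [0.4, 0.2, -0.5]
grip_width: 0.4
finger_force: 0.0
```

>>> carry_out(plan=[{"tx":0,"ty":45,"tz":0,"rx":0,"ry":0,"rz":0},{"tx":0,"ty":45,"tz":0,"rx":0,"ry":0,"rz":0},{"tx":0,"ty":45,"tz":0,"rx":0,"ry":0,"rz":0},{"tx":0,"ty":45,"tz":0,"rx":0,"ry":0,"rz":0},{"tx":0,"ty":45,"tz":0,"rx":0,"ry":0,"rz":0},{"tx":0,"ty":30,"tz":0,"rx":0,"ry":0,"rz":0},{"tx":0,"ty":0,"tz":0,"rx":0,"ry":0,"rz":0}], gripper=0.5)

```text
time: 5.55
tool_pos: [427.7, 302.3, 132.5]
tcp_rot: [3.14, 0.001, 3.123]
contact_force: [0.0, -0.8, -0.5]
grip_width: 45.8
finger_force: 0.0
```

```bash
python3 -c "
from h import *
look('a2',[538,0,1.8]);print(bot.get_obs()['tool_pos'])"
```

```text
world [552.935   4.424   1.791] bay [-47.7 110.1] theta 0.24 err 0.051 tcp bay [-179.   403.3]
[427.65720951 300.30479074 132.33044553]
```

>>> carry_out(plan=[{"tx":20,"ty":-24,"tz":0,"rx":0,"ry":0,"rz":0.06},{"tx":20,"ty":-24,"tz":0,"rx":0,"ry":0,"rz":0.06},{"tx":23,"ty":-24,"tz":0,"rx":0,"ry":0,"rz":0.06},{"tx":23,"ty":-24,"tz":0,"rx":0,"ry":0,"rz":0.06},{"tx":0,"ty":-10,"tz":-37,"rx":0,"ry":0,"rz":0},{"tx":0,"ty":0,"tz":-37,"rx":0,"ry":0,"rz":0},{"tx":0,"ty":0,"tz":-36,"rx":0,"ry":0,"rz":0},{"tx":0,"ty":0,"tz":0,"rx":0,"ry":0,"rz":0}], gripper=1)

```text
time: 6.4
tool_pos: [510.5, 190.5, 18.6]
tcp_rot: [-3.142, -0.01, -2.926]
contact_force: [-0.5, 0.1, 0.2]
grip_width: 0.2
finger_force: 0.0
```

>>> carry_out(plan=[{"tx":0.5,"ty":-6,"tz":0,"rx":0,"ry":0,"rz":0},{"tx":0.5,"ty":-6,"tz":0,"rx":0,"ry":0,"rz":0},{"tx":0.5,"ty":-6,"tz":0,"rx":0,"ry":0,"rz":0},{"tx":0.5,"ty":-6,"tz":0,"rx":0,"ry":0,"rz":0},{"tx":-0.5,"ty":-6,"tz":0,"rx":0,"ry":0,"rz":0},{"tx":-0.5,"ty":-6,"tz":0,"rx":0,"ry":0,"rz":0},{"tx":-0.5,"ty":-6,"tz":0,"rx":0,"ry":0,"rz":0},{"tx":-0.5,"ty":-6,"tz":0,"rx":0,"ry":0,"rz":0},{"tx":-0.5,"ty":-6,"tz":0,"rx":0,"ry":0,"rz":0},{"tx":-0.5,"ty":-6,"tz":0,"rx":0,"ry":0,"rz":0},{"tx":0,"ty":0,"tz":0,"rx":0,"ry":0,"rz":0}])

```text
time: 7.5
tool_pos: [513.2, 132.4, 22.9]
tcp_rot: [-3.142, 0.0, -2.925]
contact_force: [-1.0, 2.2, 4.0]
grip_width: 0.5
finger_force: 2.1
```

```bash
python3 -c "
from h import *
look('a3',[550,-30,1.85])"
```

```text
world [554.781 -22.514   1.82 ] bay [-45.3  83.2] theta 0.269 err 0.122 tcp bay [-90.  237.3]
```

View pics/a3.png

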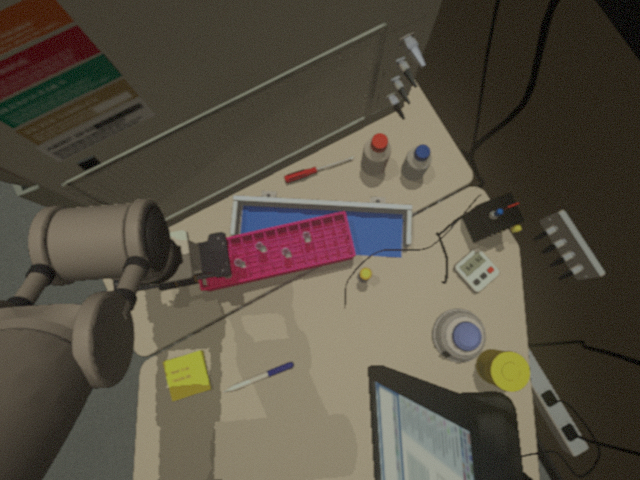

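>>> carry_out(plan=[{"tx":-0.8,"ty":-6,"tz":0,"rx":0,"ry":0,"rz":0.01},{"tx":-0.8,"ty":-6,"tz":0,"rx":0,"ry":0,"rz":0.01},{"tx":-0.8,"ty":-6,"tz":0,"rx":0,"ry":0,"rz":0.01},{"tx":-0.8,"ty":-6,"tz":0,"rx":0,"ry":0,"rz":0.01},{"tx":-0.8,"ty":-6,"tz":0,"rx":0,"ry":0,"rz":0.01},{"tx":0,"ty":0,"tz":0,"rx":0,"ry":0,"rz":0}])

```text
time: 8.15
tool_pos: [509.1, 102.7, 22.8]
tcp_rot: [3.141, 0.0, -2.874]
contact_force: [-1.3, 1.8, 5.5]
grip_width: 0.2
finger_force: 2.8
```

```bash
python3 - <<'E'
s=open('h.py').read()
s=s.replace("def fitrack(im,m,g):","def fitrack(im,m,g,cut=0):").replace("    B=np.array","    A[:,:cut*4]=0\n    B=np.array").replace("*4+2))),1)\n        return","*4+2))),1);C[:,:cut*4]=0\n        return")
s=s.replace("def look(name,g):","def look(name,g,cut=0):").replace("fitrack(im,m,g);th","fitrack(im,m,g,cut);th")
open('h.py','w').write(s)
E
python3 -c "
from h import *
m=bot.camera_model('top');im=cv2.imread('pics/a3.png')[:,:,::-1].copy();print(fitrack(im,m,[555,-22,1.82],238))
look('a4',[555,-50,1.85],254)"
```

```text
(array([556.07831952, -20.71367028,   1.81453811]), np.float64(0.03644118527387008))
world [559.271 -48.233   1.863] bay [-40.3  57.6] theta 0.313 err 0.039 tcp bay [-93.6 207.4]
```

>>> carry_out(plan=[{"tx":0,"ty":-6,"tz":0,"rx":0,"ry":0,"rz":0},{"tx":0,"ty":-6,"tz":0,"rx":0,"ry":0,"rz":0},{"tx":0,"ty":-6,"tz":0,"rx":0,"ry":0,"rz":0},{"tx":0,"ty":-6,"tz":0,"rx":0,"ry":0,"rz":0},{"tx":0,"ty":-6,"tz":0,"rx":0,"ry":0,"rz":0},{"tx":0,"ty":0,"tz":0,"rx":0,"ry":0,"rz":0}])

```text
time: 8.8
tool_pos: [509.0, 72.8, 22.8]
tcp_rot: [3.141, 0.0, -2.874]
contact_force: [-1.6, 3.4, 6.1]
grip_width: 0.4
finger_force: 3.2
```

```bash
python3 -c "
from h import *
look('a5',[559,-75,1.85],268)"
```

```text
world [561.488 -77.571   1.871] bay [-37.5  28.3] theta 0.321 err 0.035 tcp bay [-93.1 177.6]
```

>>> carry_out(plan=[{"tx":0,"ty":-6,"tz":0,"rx":0,"ry":0,"rz":0},{"tx":0,"ty":-6,"tz":0,"rx":0,"ry":0,"rz":0},{"tx":0,"ty":-6,"tz":0,"rx":0,"ry":0,"rz":0},{"tx":0,"ty":-6,"tz":0,"rx":0,"ry":0,"rz":0},{"tx":0,"ty":-6,"tz":0,"rx":0,"ry":0,"rz":0},{"tx":0,"ty":0,"tz":0,"rx":0,"ry":0,"rz":0}])

```text
time: 9.45
tool_pos: [508.9, 42.9, 22.8]
tcp_rot: [3.141, -0.0, -2.874]
contact_force: [-2.0, 3.7, 6.6]
grip_width: 0.4
finger_force: 3.5
```

```bash
python3 -c "
from h import *
look('a6',[561,-105,1.85],283)"
```

```text
world [ 560.707 -107.47     1.873] bay [-37.7  -1.6] theta 0.322 err 0.035 tcp bay [-92.5 147.7]
```

>>> carry_out(plan=[{"tx":0,"ty":-5,"tz":0,"rx":0,"ry":0,"rz":0},{"tx":0,"ty":-4,"tz":0,"rx":0,"ry":0,"rz":0},{"tx":0,"ty":0,"tz":0,"rx":0,"ry":0,"rz":0},{"tx":0,"ty":20,"tz":0,"rx":0,"ry":0,"rz":0},{"tx":0,"ty":25,"tz":0,"rx":0,"ry":0,"rz":0},{"tx":-35,"ty":0,"tz":0,"rx":0,"ry":0,"rz":-0.09},{"tx":-32,"ty":0,"tz":0,"rx":0,"ry":0,"rz":-0.09},{"tx":0,"ty":-30,"tz":0,"rx":0,"ry":0,"rz":-0.09},{"tx":0,"ty":-35,"tz":0,"rx":0,"ry":0,"rz":0},{"tx":0,"ty":-32,"tz":0,"rx":0,"ry":0,"rz":0},{"tx":0,"ty":0,"tz":0,"rx":0,"ry":0,"rz":0}])

```text
time: 10.6
tool_pos: [442.1, -21.2, 22.3]
tcp_rot: [-3.141, -0.0, 3.136]
contact_force: [-0.3, 0.4, -0.0]
grip_width: 0.4
finger_force: 0.0
```

```bash
python3 -c "
from h import *
look('a7',[561,-116,1.87],310)"
```

```text
world [ 561.433 -116.456    1.873] bay [-36.8 -10.6] theta 0.323 err 0.033 tcp bay [-158.3   83.7]
```

View pics/a7.png

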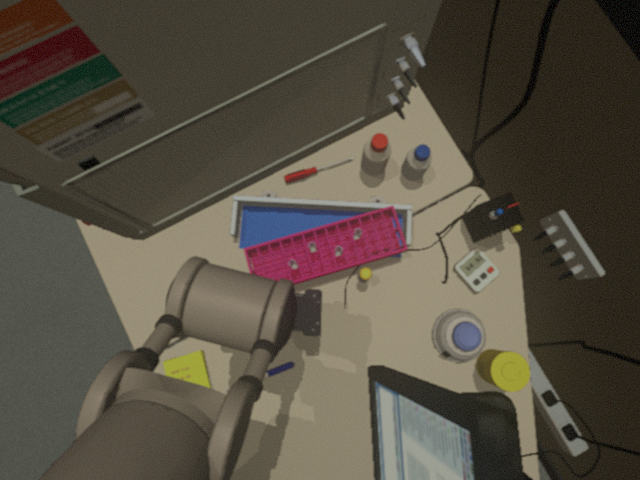

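>>> carry_out(plan=[{"tx":15,"ty":0,"tz":0,"rx":0,"ry":0,"rz":0},{"tx":12,"ty":0,"tz":0,"rx":0,"ry":0,"rz":0},{"tx":6,"ty":0,"tz":0,"rx":0,"ry":0,"rz":0},{"tx":6,"ty":0,"tz":0,"rx":0,"ry":0,"rz":0},{"tx":6,"ty":0,"tz":0,"rx":0,"ry":0,"rz":0},{"tx":6,"ty":0,"tz":0,"rx":0,"ry":0,"rz":0},{"tx":6,"ty":0,"tz":0,"rx":0,"ry":0,"rz":0},{"tx":6,"ty":0,"tz":0,"rx":0,"ry":0,"rz":0},{"tx":6,"ty":0,"tz":0,"rx":0,"ry":0,"rz":0},{"tx":0,"ty":0,"tz":0,"rx":0,"ry":0,"rz":0}])

```text
time: 11.65
tool_pos: [512.4, -18.3, 22.7]
tcp_rot: [-3.141, 0.002, 3.139]
contact_force: [0.4, -0.6, -0.2]
grip_width: 0.4
finger_force: 0.0
```

```bash
python3 -c "
from h import *
look('a8',[580,-112,1.7],330)"
```

```text
world [ 583.159 -122.413    1.703] bay [-14.9 -16.1] theta 0.152 err 0.041 tcp bay [-88.3  86.5]
```

View pics/a8.png

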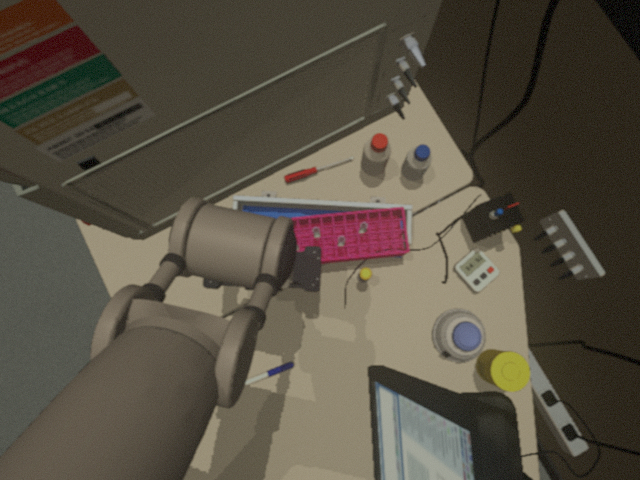

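>>> carry_out(plan=[{"tx":6,"ty":0,"tz":0,"rx":0,"ry":0,"rz":0},{"tx":6,"ty":0,"tz":0,"rx":0,"ry":0,"rz":0},{"tx":6,"ty":0,"tz":0,"rx":0,"ry":0,"rz":0},{"tx":6,"ty":0,"tz":0,"rx":0,"ry":0,"rz":0},{"tx":4,"ty":0,"tz":0,"rx":0,"ry":0,"rz":0},{"tx":3,"ty":0,"tz":0,"rx":0,"ry":0,"rz":0},{"tx":0,"ty":0,"tz":0,"rx":0,"ry":0,"rz":0}])

```text
time: 12.4
tool_pos: [542.8, -18.3, 22.5]
tcp_rot: [-3.141, 0.001, 3.139]
contact_force: [-0.4, -0.1, -0.1]
grip_width: 0.4
finger_force: 0.0
```

```bash
python3 -c "
from h import *
look('a9',[598,-118,1.57],330);print(bot.get_obs()['contact_force'])"
```

```text
world [ 596.742 -122.497    1.625] bay [ -1.3 -15.9] theta 0.074 err 0.057 tcp bay [-57.5  87.1]
[ 0.05987267 -0.26579628  0.63535624]
```

>>> carry_out(plan=[{"tx":3,"ty":0,"tz":0,"rx":0,"ry":0,"rz":0},{"tx":3,"ty":0,"tz":0,"rx":0,"ry":0,"rz":0},{"tx":2,"ty":0,"tz":0,"rx":0,"ry":0,"rz":0},{"tx":0,"ty":0,"tz":0,"rx":0,"ry":0,"rz":0}])

```text
time: 12.85
tool_pos: [550.5, -18.2, 22.5]
tcp_rot: [3.142, 0.001, 3.139]
contact_force: [-0.8, 0.3, 0.5]
grip_width: 0.2
finger_force: 0.3
```

>>> carry_out(plan=[{"tx":2,"ty":0,"tz":0,"rx":0,"ry":0,"rz":0},{"tx":2,"ty":0,"tz":0,"rx":0,"ry":0,"rz":0},{"tx":0,"ty":0,"tz":0,"rx":0,"ry":0,"rz":0}])

```text
time: 13.15
tool_pos: [554.2, -18.1, 22.5]
tcp_rot: [3.141, -0.0, 3.139]
contact_force: [-1.9, 0.8, -0.2]
grip_width: 0.6
finger_force: 0.9
```

Slight force only. I'll move to the middle-right of the near face and look.

>>> carry_out(plan=[{"tx":-25,"ty":0,"tz":0,"rx":0,"ry":0,"rz":0},{"tx":-40,"ty":0,"tz":0,"rx":0,"ry":0,"rz":0},{"tx":-50,"ty":0,"tz":0,"rx":0,"ry":0,"rz":0},{"tx":-10,"ty":30,"tz":20,"rx":0,"ry":0,"rz":0},{"tx":0,"ty":40,"tz":0,"rx":0,"ry":0,"rz":0},{"tx":0,"ty":40,"tz":0,"rx":0,"ry":0,"rz":0},{"tx":0,"ty":40,"tz":0,"rx":0,"ry":0,"rz":0},{"tx":0,"ty":40,"tz":0,"rx":0,"ry":0,"rz":0},{"tx":0,"ty":40,"tz":0,"rx":0,"ry":0,"rz":0},{"tx":0,"ty":0,"tz":0,"rx":0,"ry":0,"rz":0}])

```text
time: 14.15
tool_pos: [430.2, 216.0, 43.0]
tcp_rot: [3.14, 0.004, -3.14]
contact_force: [-0.0, -1.4, 0.1]
grip_width: 0.1
finger_force: 0.0
```

```bash
python3 -c "
from h import *
look('b1',[598,-118,1.57],0)
im=cv2.imread('pics/b1.png');cv2.imwrite('pics/b1c.png',cv2.resize(im[185:315,225:425],None,fx=4,fy=4,interpolation=cv2.INTER_CUBIC))"
```

```text
world [ 604.008 -124.703    1.534] bay [  6. -18.] theta -0.016 err 0.053 tcp bay [-175.2  317. ]
```

View pics/b1c.png

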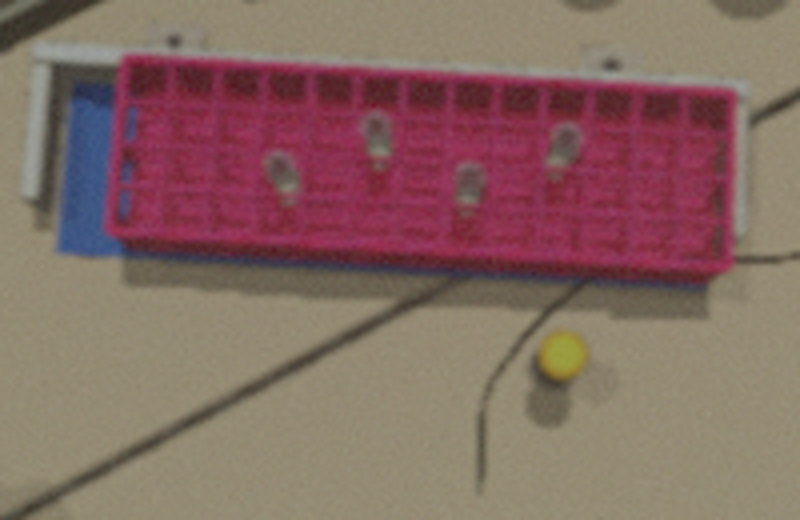

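>>> carry_out(plan=[{"tx":0,"ty":-45,"tz":-5,"rx":0,"ry":0,"rz":0},{"tx":0,"ty":-45,"tz":-5,"rx":0,"ry":0,"rz":0},{"tx":0,"ty":-45,"tz":-5,"rx":0,"ry":0,"rz":0},{"tx":0,"ty":-45,"tz":-5,"rx":0,"ry":0,"rz":0},{"tx":0,"ty":-45,"tz":0,"rx":0,"ry":0,"rz":0},{"tx":0,"ty":-45,"tz":0,"rx":0,"ry":0,"rz":0},{"tx":0,"ty":-45,"tz":0,"rx":0,"ry":0,"rz":0},{"tx":0,"ty":-40,"tz":0,"rx":0,"ry":0,"rz":0},{"tx":35,"ty":0,"tz":0,"rx":0,"ry":0,"rz":0},{"tx":35,"ty":0,"tz":0,"rx":0,"ry":0,"rz":0},{"tx":35,"ty":0,"tz":0,"rx":0,"ry":0,"rz":0},{"tx":0,"ty":0,"tz":0,"rx":0,"ry":0,"rz":0}])

```text
time: 15.4
tool_pos: [537.9, -145.4, 22.9]
tcp_rot: [-3.14, 0.005, 3.138]
contact_force: [0.3, -0.5, 0.4]
grip_width: 0.1
finger_force: 0.0
```

>>> carry_out(plan=[{"tx":4,"ty":0,"tz":0,"rx":0,"ry":0,"rz":0},{"tx":4,"ty":0,"tz":0,"rx":0,"ry":0,"rz":0},{"tx":3,"ty":0,"tz":0,"rx":0,"ry":0,"rz":0},{"tx":0,"ty":0,"tz":0,"rx":0,"ry":0,"rz":0}])

```text
time: 15.8
tool_pos: [545.0, -143.3, 22.7]
tcp_rot: [-3.141, 0.0, 3.139]
contact_force: [0.1, 0.9, -0.1]
grip_width: 0.7
finger_force: 0.0
```

>>> carry_out(plan=[{"tx":3,"ty":0,"tz":0,"rx":0,"ry":0,"rz":0},{"tx":2,"ty":0,"tz":0,"rx":0,"ry":0,"rz":0},{"tx":0,"ty":0,"tz":0,"rx":0,"ry":0,"rz":0}])

```text
time: 16.1
tool_pos: [550.2, -143.2, 22.6]
tcp_rot: [3.142, -0.0, 3.139]
contact_force: [-0.4, 0.6, 0.2]
grip_width: 0.6
finger_force: 0.0
```

>>> carry_out(plan=[{"tx":2,"ty":0,"tz":0,"rx":0,"ry":0,"rz":0},{"tx":1,"ty":0,"tz":0,"rx":0,"ry":0,"rz":0},{"tx":0,"ty":0,"tz":0,"rx":0,"ry":0,"rz":0}])

```text
time: 16.4
tool_pos: [550.7, -143.1, 22.5]
tcp_rot: [3.141, -0.005, 3.139]
contact_force: [-9.0, -2.0, 6.8]
grip_width: 0.4
finger_force: 4.5
```

>>> carry_out(plan=[{"tx":-10,"ty":0,"tz":0,"rx":0,"ry":0,"rz":0},{"tx":-40,"ty":0,"tz":0,"rx":0,"ry":0,"rz":0},{"tx":-45,"ty":0,"tz":0,"rx":0,"ry":0,"rz":0},{"tx":-20,"ty":40,"tz":20,"rx":0,"ry":0,"rz":0},{"tx":0,"ty":45,"tz":0,"rx":0,"ry":0,"rz":0},{"tx":0,"ty":45,"tz":0,"rx":0,"ry":0,"rz":0},{"tx":0,"ty":45,"tz":0,"rx":0,"ry":0,"rz":0},{"tx":0,"ty":45,"tz":0,"rx":0,"ry":0,"rz":0},{"tx":0,"ty":45,"tz":0,"rx":0,"ry":0,"rz":0},{"tx":0,"ty":45,"tz":0,"rx":0,"ry":0,"rz":0},{"tx":0,"ty":45,"tz":0,"rx":0,"ry":0,"rz":0},{"tx":0,"ty":0,"tz":0,"rx":0,"ry":0,"rz":0}])

```text
time: 17.6
tool_pos: [437.9, 216.6, 42.8]
tcp_rot: [3.14, 0.002, -3.139]
contact_force: [-0.2, -0.6, 0.0]
grip_width: 0.6
finger_force: 0.0
```

```bash
python3 -c "
from h import *
q,t=look('b2',[600,-120,1.57],0);print('ends x',q[0]+144*np.array([-1,1])*np.sin(t))
im=cv2.imread('pics/b2.png');cv2.imwrite('pics/b2c.png',cv2.resize(im[185:315,225:425],None,fx=4,fy=4,interpolation=cv2.INTER_CUBIC))"
```

```text
world [ 605.483 -124.514    1.537] bay [  7.4 -17.8] theta -0.013 err 0.053 tcp bay [-167.3  317.5]
ends x [9.33538291 5.5582026 ]
```

View pics/b2c.png

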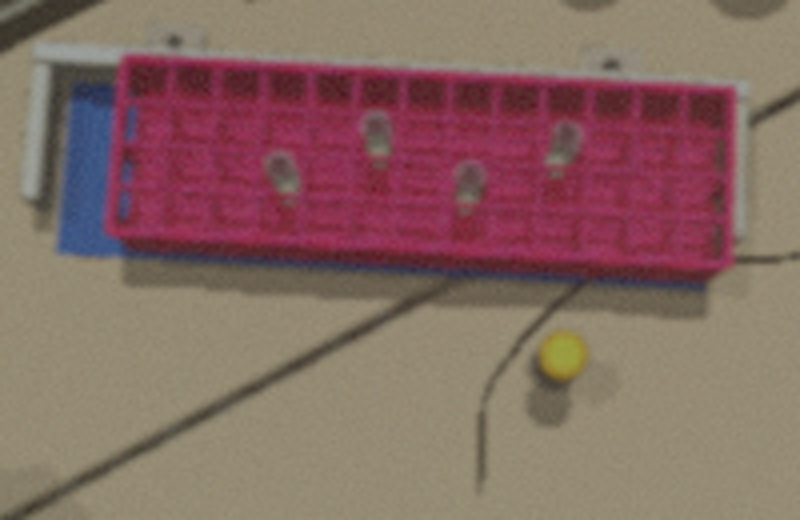

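The rack sits flush along the back rail (top edge from (125,57) to (735,88) in the crop). Its right end is against the right-hand cheek, and the arm is clear.

```bash
python3 -c "
from plant import bot
print(bot.close_job())"
```

```text
the job is handed in; nothing more can be done
None
```

The rack is parked flush against the back rail, its right end against the right-hand cheek (about 18 mm right of centre, limit 22 mm), and the job is handed in at about 18 s; no verdict came back.

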